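Release the transport locks of the bench vibrator

ROBOT

A 7-joint arm with a two-finger parallel gripper is mounted at the origin on a cart in front of the work surface, level with it; the furniture and walls round the work are solid. World frame = base frame: x ahead of the robot, y to its left, z up, the work surface at z = 0. Lengths are in m, angles in degrees, forces in N, time in s.
With the tool pointing down it reaches from about 0.425 to 0.875 m from the base axis. Payload 4.7 kg.
Tool frame: the origin (TCP) lies at the very end of the fingers, on their centre line; the grasp point (between the pads) lies 19 mm behind it; z points along the fingers, y is the line along which they close (so a half turn about z gives the same grasp; the last joint's range is limited). The gripper opens to 87 mm and grips with 3 to 60 N. Pads are 19 mm wide; open, the fingers measure 117 mm over their backs; the gripper's body (75 mm by 190 mm) begins 51 mm behind the grasp point.
Start: joints at [74.662, 18.392, -4.016, 83.108, 1.295, 78.541, -3.26], TCP at [0.181, -0.624, 0.223] pointing down, gripper open.
Joint ranges: [-163.93, 163.93], [-17.29, 119.83], [-79.2, 71.16], [3.27, 140.29], [-89.18, 269.18], [5.43, 117.66], [-154.24, 154.24]. Speed limits (degrees/s): [147.25, 147.25, 180, 180, 180, 180, 180].

INTERFACE

Orientations are given as [roll, pitch, yaw] about the fixed x, y, z axes, in that order (R = Rz(yaw) Ry(pitch) Rx(roll)).
In Python, from bench import read_state, optics, order gives the robot as it stands.
- The arm moves only by the tool send_rows, never from a script. Its argument "increments" is a list of rows, each a list of 3 entries, a list of its own where there are three numbers: the shift along the tool's x, y, z in units of 20 cm (1.0 is 20 cm), then the turn, a rotation vector about the tool's x, y, z in units of 45 degrees (1.0 is 45 degrees), then the finger opening in mm, from 0 to 87. In form: [[[dx, dy, dz], [ax, ay, az], grip], ...]. A call has 1 to 8 rows; each row shifts and turns the commanded pose from where the row before left it, along the tool's axes as they then stand; what a row does not reach is not made up. A row lasts 1/12 s, in which the tool goes at most 41.7 mm and 7.16 degrees, less where a joint would pass 70% of its speed; a pose out of reach is approached as far as the arm can. A call with a number of a shift or a turn outside -1 to 1 is refused whole. A call with a gripper value outside its range is refused whole. The fingers move at their own pace and stop on an object; "squeeze" is the grip in N (left out, the last holds). Time passes only in rows, so rows that do not move let the fingers close. It gives the time, the measured TCP pose, the force, the opening and the grip force at its end, in the units of the state.
- read_state(): the state, without advancing time (a new reading comes with each control period).
- optics.capture(name): name is "side" or "top"; returns (picture, depth): 480x640x3 uint8, red, green, blue; 480x640 float32, m along the optical axis (not along the pixel's ray), 0 where there is no reading.
- optics.camera_info(name): a dict with "camera_matrix" (3x3 intrinsics, pixels), "R" (3x3) and "t" (3): a world point X has camera coordinates R X + t. Camera axes: x right, y down, z forward; pixel columns grow to the right and rows downward; lengths in m; the calibration is good to about 2 mm. A picture is of the moment at which its call begins. camera_info takes no time and is no camera call.
- order.hand_in(): hands the job in; it is judged then, once.
The state is a dict: "time_s": time; "qpos": joint angles; "joint_velocities": joint speeds; "effort": joint torques, N m; "ee_pos": TCP position; "orientation": TCP orientation; "contact_force": force on the tool from outside, world axes, zero at the start; "wrist_torque": the same for the moment, N m; "finger_gap": finger opening in m; "gripper_force": force on a finger pad.
Only numpy, scipy, OpenCV 4.12 (cv2) and the standard library are available. Lean on these libraries where they do the work, as an engineer would, in place of code of your own. Each camera call takes 0.05 s, during which the arm holds its last target. There are 200 camera calls.

TASK

The low grey bench vibrator still has its two transport locks on: slide the two broad upright black lock grips, each along its own slot, fully home against the square steel stop block at the end of that slot. A plaster tooth model has been left standing in the way of one of them: first lift it off without shoving it with the grip or knocking it over, and set it down gently (no dropping), upright, on the middle of the glass slab; then finish the locks. Leave the small round selector knob between the locks at its setting, do not disturb the jar, metal ring and bottle nearby, and let go of everything at the end.

Things in the scene. Friction and masses are not known exactly. Their poses are not given: they have to be found in the camera images.
- vibrator: Low grey metal housing fixed to the bench, 190 (its x) x 250 (its y) mm, deck 30 mm high, turned any way round; origin centre of underside, z up. Two slots along its y: lock_a's at x = +58 mm, end stop at the +y end; lock_b's at x = -58 mm, end stop at the -y end. Each stop: fixed steel block 46 (x) x 14 (y) x 26 mm high on the deck, inner face at |y| = 108 mm.
- lock_a (a joint): Lock grip a along its slot: 0 = locked, 0.130 m = fully home against its end stop; grows towards the vibrator's +y. Starts at 0 to 0.03. About 3 N of friction plus slight drag, no spring: it stays where it is left.
- lock_a_top (a point): Middle of the top of lock grip a: an upright black bar, 50 (vibrator's x) x 14 (y, sliding direction) mm, from 2 to 30 mm above the deck, edges rounded. Push it on its broad face, from the side away from its end stop. Its centre is at y = -29 mm + joint value in the vibrator's frame.
- lock_a_stop (a point): Foot of the inner face of lock a's end stop block, on the deck, in the middle of the slot's width.
- lock_b (a joint): Position of lock grip b along its slot: 0 = fully locked, 0.130 m = fully home; grows towards the vibrator's -y. Starts between 0 and 0.07. Same friction as lock_a.
- lock_b_top (a point): Middle of the top of lock grip b, same bar as lock_a; its centre is at y = +29 mm - joint value in the vibrator's frame.
- lock_b_stop (a point): Foot of the inner face of lock b's end stop block, on the deck.
- selector_top (a point): Top of the round strength selector knob, 16 mm across and 10 mm high above the deck, on a slot along the vibrator's y at x = 0 (anywhere within 50 mm of the middle). It slides easily (1.5 N) and must stay where it is (within 6 mm).
- model: Cream plaster tooth model, 48 (x) x 60 (y) x 25 mm, 0.06 to 0.13 kg, loose; teeth on a base 17 mm high, D-shaped from above: flat back at x = -24, sides straightest (y = +-29) at x = -16 to 0, front rounded to x = +24; origin centre of underside, z up. Starts on the deck over lock_a's slot, between grip and end stop, centred near y = 58 mm, any yaw.
- slab: Pale glass slab fixed on the bench, 65 (its x) x 110 (its y) x 12 mm; origin at the centre of its underside, so its top is 12 mm above the bench.
- jar: Closed jar with a blue lid, 48 mm across, 62 mm high, loose, standing close beside one long side of the slab; origin at the centre of its underside. Bystander.
- ring: Dark grey metal casting ring (open cylinder), 52 mm across, 50 mm high, loose, standing close beside the other long side of the slab; origin at the centre of its underside. Bystander.
- bottle: White bottle with a yellow cap, 60 mm across, 110 mm high, loose, behind the work; origin at the centre of its underside. Bystander.
Mind the look-alikes: they are no part of the job. What is shaped like the model but yellow is not meant.

How it is judged (in metres and radians):
On the way, in this order (a step that is already met when the one before it is completed fails the run):
1. the model stands upright on the slab, let go (x of model in the frame of slab between -0.022 and 0.022 m and y of model in the frame of slab between -0.045 and 0.045 m and height (world z) of model between 0.008 and 0.016 m and angle between model's own z axis and vertical below 0.12 rad and contact force between model and the fingers below 0.05 N and linear speed of model below 0.03 m/s), for 0.2 s.
2. both lock grips are fully home against their end stops (value of joint each of lock_a, lock_b above 0.126 m), for 0.2 s.
At the end, for the whole second after the job is handed in: Both lock joints read over 0.126 m. Model upright (0.12 rad), still and let go on the slab: within 22 mm of its centre in slab x, 45 mm in slab y, underside 8 to 16 mm above the bench. Selector within 6 mm, and jar, ring and bottle upright and within 20 mm, of where they started (all of step 1 and all of step 2 and distance of selector_top from where it was at the start of the episode below 0.006 m and not (distance of jar from where it was at the start of the episode above 0.02 m or angle between jar's own z axis and vertical above 0.35 rad) and not (distance of ring from where it was at the start of the episode above 0.02 m or angle between ring's own z axis and vertical above 0.35 rad) and not (distance of bottle from where it was at the start of the episode above 0.02 m or angle between bottle's own z axis and vertical above 0.35 rad)); the robot touches nothing.
It fails at once if the model is tipped (over 0.6 rad) (angle between model's own z axis and vertical above 0.6 rad).
It fails at once if the model is dropped (moves faster than 0.6 m/s with no finger on it: a fall of about 18 mm) (contact force between model and the fingers below 0.02 N and linear speed of model above 0.6 m/s).
It fails at once if the model is shoved by the lock grip against the stop (over 8 N between it and the vibrator while no finger is on the model) (contact force between model and the fingers below 0.02 N and contact force between vibrator and model above 8 N).
It fails at once if the selector knob is shifted by more than 6 mm (distance of selector_top from where it was at the start of the episode above 0.006 m).
It fails at once if the jar, ring or bottle is knocked over or shifted by more than 20 mm ((distance of jar from where it was at the start of the episode above 0.02 m or angle between jar's own z axis and vertical above 0.35 rad) or (distance of ring from where it was at the start of the episode above 0.02 m or angle between ring's own z axis and vertical above 0.35 rad) or (distance of bottle from where it was at the start of the episode above 0.02 m or angle between bottle's own z axis and vertical above 0.35 rad)).
It also fails if it takes over 58 s, if anything falls off the work surface, if the arm or the gripper's body presses on something with over 40 N, if the wrist force passes 120 N, or if a joint passes its speed limit or range.

## Working session

There is one attempt and no reset: what is moved stays moved. The work goes in short steps, Python scripts to look and compute and a tool call to move; the robot and the scene stay as the last step left them, time stands still between calls to the robot, and variables do not carry over. Pictures are saved under pics/ and viewed, at most 10 in all, crops included, and the job is handed in when it is done.

Besides the shell and the picture viewer there is one more tool, called after "Call:" as name(argument=value, ...) on one line, values as JSON. send_rows: Moves the arm, as the interface text tells. Shifts and turns lie within -1 to 1; 1 stands for 20 cm of shift or 45 degrees of turn. Its arguments: {"type":"object","properties":{"increments":{"type":"array","items":{"type":"array"}},"squeeze":{"type":"number"}},"required":["increments"]}

```bash
mkdir -p pics
cat > h.py <<'E'
import numpy as np, cv2
from bench import read_state, optics, order
def cap(n,save=None):
    p,d=optics.capture(n)
    if save: cv2.imwrite(f'pics/{save}.png',p[:,:,::-1])
    return p,d
def world(n,d):
    c=optics.camera_info(n);K=np.array(c["camera_matrix"]);R=np.array(c["R"]);t=np.array(c["t"])
    v,u=np.mgrid[:480,:640]
    P=np.stack([(u-K[0,2])/K[0,0]*d,(v-K[1,2])/K[1,1]*d,d],-1)
    return (P-t)@R
E
python3 - <<'E'
from h import *
p,d=cap('top','t0');np.savez('t0',p=p,d=d)
p,d=cap('side','s0');np.savez('s0',p=p,d=d)
print(read_state())
print(optics.camera_info('top'))
E
```

```text
{'time_s': 0.1, 'qpos': array([74.66404394, 18.43672715, -4.01704416, 83.16643647,  1.29497968,
       78.53890072, -3.2606741 ]), 'joint_velocities': array([ 0.05356857,  0.00269124,  0.02625545, -0.11059683, -0.08557464,
        0.01858993,  0.04668395]), 'effort': array([ 4.51347614e-04, -4.92570233e+01, -4.05360293e-01, -3.13399422e+01,
       -6.41269516e-02,  3.94213933e-02,  5.66300696e-05]), 'ee_pos': array([ 0.18057032, -0.62392377,  0.22156229]), 'orientation': array([-1.79903168e+02,  4.74889442e-03,  1.61462793e+01]), 'contact_force': array([-0.46130971,  0.50191353, -0.2437511 ]), 'wrist_torque': array([-0.03180404, -0.01171932, -0.04156658]), 'gripper_force': 0.0, 'finger_gap': 0.08706889550374625}
{'camera_matrix': array([[573.61365212,   0.        , 318.99691982],
       [  0.        , 573.61365212, 238.94196675],
       [  0.        ,   0.        ,   1.        ]]), 'R': array([[ 0.02166565, -0.99954676,  0.02090175],
       [-0.98668565, -0.02474826, -0.16074496],
       [ 0.16118939, -0.01714081, -0.98677463]]), 't': array([-0.10785964,  0.57077467,  1.03856938])}
```

View pics/t0.png

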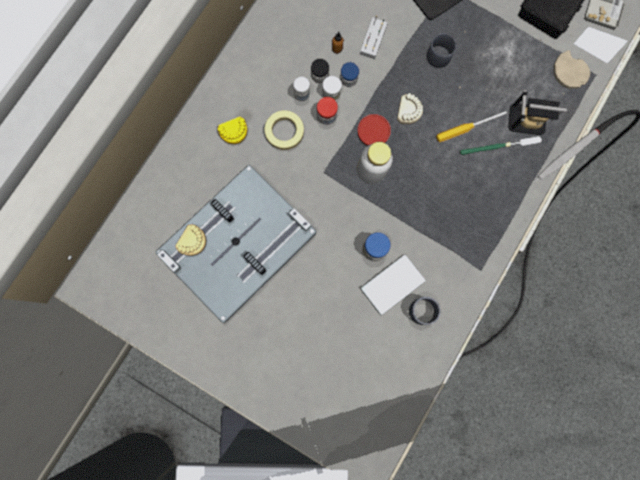

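View pics/s0.png

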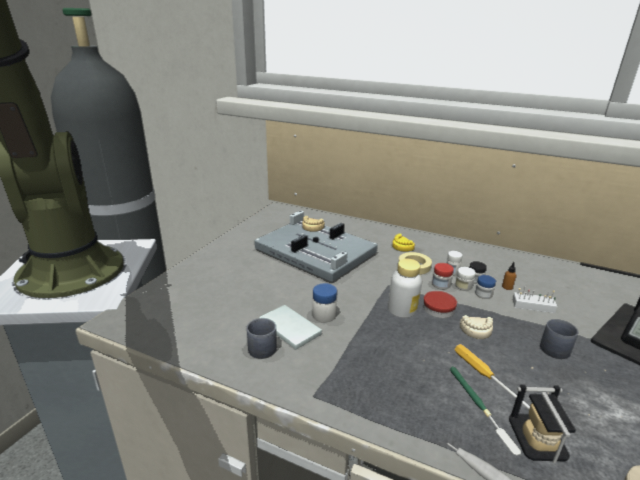

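Top view: candidates for the model are the cream one on the deck by the stop (190,240), a yellow one (232,130), a cream one on the mat (410,108) and the articulator's (535,115). By the description I choose (190,240). Lock_a grip is at (222,210) with its stop at (168,262). Lock_b grip is at (254,262) with its stop at (301,219). Selector (235,241), slab (393,284), jar (377,245), ring (424,310), bottle (377,158).

```bash
cat > m.py <<'E'
from h import *
def rect(W,mask,name):
    n,l,s,c=cv2.connectedComponentsWithStats(mask.astype(np.uint8))
    i=1+np.argmax(s[1:,4]); P=W[l==i]
    r=cv2.minAreaRect((P[:,:2]*1000).astype(np.float32))
    print(name,len(P),'mean',P.mean(0).round(4),'rect mm',np.round(r[0],1),np.round(r[1],1),round(r[2],1),'z',np.percentile(P[:,2],[5,50,95]).round(4))
    return l==i,P,r
def win(u0,u1,v0,v1):
    m=np.zeros((480,640),bool);m[v0:v1,u0:u1]=1;return m
E
python3 - <<'E'
from m import *
z=np.load('t0.npz');p,d=z['p'],z['d'];W=world('top',d);Z=W[...,2];ok=d>0
w=win(150,325,160,330)&ok
print('bench z',np.median(Z[330:360,250:300]))
rect(W,w&(Z>.02)&(Z<.075),'vib')
hsv=cv2.cvtColor(p,cv2.COLOR_RGB2HSV)
w2=win(172,212,218,262)&ok
rect(W,w2&(Z>.036)&(hsv[...,1]>60)&(hsv[...,0]<35),'model')
rect(W,w2&(Z>.034)&(hsv[...,1]>40)&(hsv[...,0]<35),'model2')
for n,b in dict(gripA=(205,240,195,225),gripB=(238,270,245,278),stopA=(155,183,246,275),stopB=(286,316,204,235)).items():
    rect(W,win(*b)&ok&(Z>.045)&~((hsv[...,1]>60)&(hsv[...,0]<35)),n)
rect(W,win(228,244,233,249)&ok&(Z>.035),'sel')
rect(W,win(355,430,250,318)&ok&(Z>.007)&(Z<.018),'slab')
rect(W,win(355,400,225,265)&ok&(Z>.05),'jar')
rect(W,win(405,445,290,330)&ok&(Z>.04),'ring')
rect(W,win(355,400,135,185)&ok&(Z>.09),'bottle')
c=cv2.resize(p[190:290,145:265],None,fx=5,fy=5,interpolation=cv2.INTER_CUBIC);cv2.imwrite('pics/c0.png',c[:,:,::-1])
E
```

```text
bench z -0.0006668387347193363
vib 12735 mean [0.5654 0.065  0.0326] rect mm [568.3  65.7] [191.  250.3] 46.1 z [0.0264 0.0302 0.0554]
model 642 mean [0.5636 0.1459 0.0487] rect mm [563.3 145.4] [45.6 57. ] 61.8 z [0.0421 0.0481 0.0561]
model2 669 mean [0.564  0.1459 0.0484] rect mm [564.  145.3] [46.2 58.3] 62.8 z [0.0411 0.0478 0.056 ]
gripA 206 mean [0.623  0.0907 0.0589] rect mm [623.7  91.2] [49.1 13.6] 46.4 z [0.054  0.0591 0.0629]
gripB 199 mean [0.525  0.0261 0.0596] rect mm [525.3  25.8] [49.9 13.2] 46.5 z [0.0562 0.0599 0.0632]
stopA 203 mean [0.5249 0.1858 0.0551] rect mm [525.7 187.1] [46.7 14.2] 47.1 z [0.0496 0.0555 0.0586]
stopB 193 mean [ 0.6103 -0.056   0.0553] rect mm [610.6 -56.1] [45.2 14.1] 45.9 z [0.0518 0.0556 0.0588]
sel 55 mean [0.5672 0.0659 0.0393] rect mm [567.   65.7] [15.9 14.8] 16.1 z [0.0357 0.0392 0.0436]
slab 1882 mean [ 0.4946 -0.239   0.0119] rect mm [ 494.8 -239.2] [ 64.9 110.6] 38.6 z [0.0086 0.0119 0.0152]
jar 515 mean [ 0.5637 -0.2024  0.0617] rect mm [ 564.3 -202.2] [46.1 46.7] 46.0 z [0.0582 0.0617 0.0653]
ring 169 mean [ 0.4443 -0.2971  0.0484] rect mm [ 444.6 -295.5] [50.9 50.9] 81.9 z [0.0414 0.0493 0.0528]
bottle 520 mean [ 0.7228 -0.1968  0.1087] rect mm [ 724.  -196.9] [45.6 43.6] 89.2 z [0.0909 0.1118 0.1154]
```

View pics/c0.png

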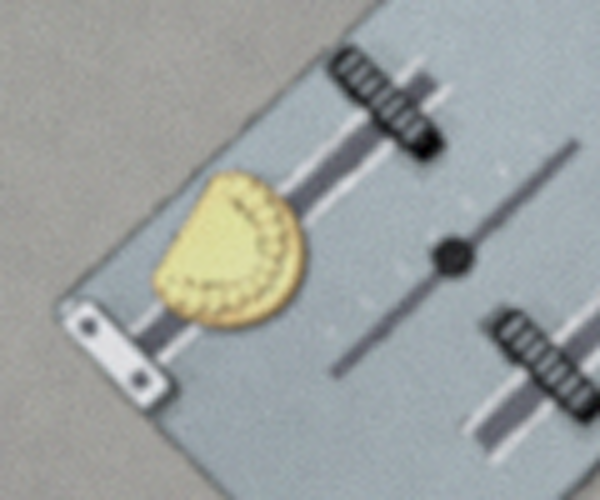

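The crop shows the cream D-shaped model at about (190,240), flat back to the upper left. One end is close to stop A, so I will grip it front to back (along its x), where both fingers have room. Checking wall and sill clearance before the first move.

```bash
cat >> h.py <<'E'
def go(x,y,z,yaw=None):
    s=read_state();p=s['ee_pos'];ps=s['orientation'][2];a=np.radians(ps)
    D=np.array([x,y,z])-p
    print('pos',p.round(4),'rpy',s['orientation'].round(2),'t',s['time_s'],'q7',s['qpos'][6].round(1))
    print('shift units', (np.array([D[0]*np.cos(a)+D[1]*np.sin(a),D[0]*np.sin(a)-D[1]*np.cos(a),-D[2]])/.2).round(4))
    if yaw is not None: print('turn z units',round(-((yaw-ps+180)%360-180)/45,4))
E
python3 - <<'E'
from h import *
for n in('t0','s0'):
    z=np.load(n+'.npz');W=world('top' if n=='t0' else 'side',z['d']);ok=z['d']>0
    s=(W-[.5635,.1453,0])@np.array([np.cos(np.radians(62)),np.sin(np.radians(62)),0])
    t=(W-[.5635,.1453,0])@np.array([-np.sin(np.radians(62)),np.cos(np.radians(62)),0])
    for a,b in((.02,.1),(.1,.2),(.2,.3),(.3,.4),(.4,.6)):
        k=ok&(W[...,2]>a)&(W[...,2]<b)&(abs(t)<.06)&(s>.06)
        print(n,a,b,k.sum(),np.percentile(s[k],[1,50]) if k.any() else '')
go(.45,-.35,.22)
E
```

```text
t0 0.02 0.1 1150 [0.17951929 0.18251167]
t0 0.1 0.2 1231 [0.17935761 0.18244551]
t0 0.2 0.3 787 [0.13167302 0.13438122]
t0 0.3 0.4 7811 [0.13380202 0.18952571]
t0 0.4 0.6 9 [0.24461948 0.24530618]
s0 0.02 0.1 944 [0.17479925 0.18098214]
s0 0.1 0.2 1302 [0.17529503 0.18086707]
s0 0.2 0.3 1314 [0.12822767 0.17800557]
s0 0.3 0.4 1881 [0.13059829 0.21347451]
s0 0.4 0.6 3005 [0.24012463 0.24584518]
pos [ 0.1806 -0.6239  0.2216] rpy [-179.9     0.     16.15] t 0.1 q7 -3.3
shift units [ 1.6749 -0.941   0.0078]
```

Call:
send_rows(increments=[[[0.08, -0.045, 0], [0, 0, 0], 87], [[0.16, -0.09, 0], [0, 0, 0], 87], [[0.16, -0.09, 0], [0, 0, 0], 87], [[0.16, -0.09, 0], [0, 0, 0], 87], [[0.16, -0.09, 0], [0, 0, 0], 87], [[0.16, -0.09, 0], [0, 0, 0], 87], [[0.16, -0.09, 0], [0, 0, 0], 87], [[0.16, -0.09, 0], [0, 0, 0], 87]])

```text
time_s: 0.77
ee_pos: [0.3745, -0.4263, 0.2222]
orientation: [-180.0, 0.0, 16.1]
contact_force: [0.2, -0.2, -0.1]
finger_gap: 0.0873
gripper_force: 0.0
```

```bash
python3 -c "
from h import *
go(.5635,.1453,.17,152)"
```

```text
pos [ 0.3745 -0.4263  0.2222] rpy [-1.7998e+02  2.0000e-02  1.6140e+01] t 0.7667 q7 -29.6
shift units [ 1.7022 -2.4828  0.2612]
turn z units -3.0192
```

Call:
send_rows(increments=[[[0.106, -0.155, 0], [0, 0, 0], 87], [[0.106, -0.155, 0], [0, 0, 0], 87], [[0.106, -0.155, 0], [0, 0, 0], 87], [[0.106, -0.155, 0], [0, 0, 0], 87], [[0.106, -0.155, 0], [0, 0, 0], 87], [[0.106, -0.155, 0], [0, 0, 0], 87], [[0.106, -0.155, 0], [0, 0, 0], 87], [[0.106, -0.155, 0], [0, 0, 0], 87]])

```text
time_s: 1.43
ee_pos: [0.4676, -0.1408, 0.2223]
orientation: [180.0, 0.0, 16.1]
contact_force: [1.5, -0.6, -0.2]
finger_gap: 0.087
gripper_force: 0.0
```

Call:
send_rows(increments=[[[0.106, -0.155, 0], [0, 0, 0], 87], [[0.106, -0.155, 0], [0, 0, 0], 87], [[0.106, -0.155, 0], [0, 0, 0], 87], [[0.106, -0.155, 0], [0, 0, 0], 87], [[0.106, -0.155, 0], [0, 0, 0], 87], [[0.106, -0.155, 0], [0, 0, 0], 87], [[0.106, -0.155, 0], [0, 0, 0], 87], [[0.08, -0.13, 0], [0, 0, 0], 87]])

```text
time_s: 2.1
ee_pos: [0.5581, 0.1394, 0.2222]
orientation: [-179.9, -0.0, 16.2]
contact_force: [0.6, -0.3, 1.2]
finger_gap: 0.0874
gripper_force: 0.0
```

Call:
send_rows(increments=[[[0, 0, 0], [0, 0, -0.15], 87], [[0, 0, 0], [0, 0, -0.15], 87], [[0, 0, 0], [0, 0, -0.15], 87], [[0, 0, 0], [0, 0, -0.15], 87], [[0, 0, 0], [0, 0, -0.15], 87], [[0, 0, 0], [0, 0, -0.15], 87], [[0, 0, 0], [0, 0, -0.15], 87], [[0, 0, 0], [0, 0, -0.15], 87]])

```text
time_s: 2.77
ee_pos: [0.5577, 0.1364, 0.222]
orientation: [-180.0, 0.0, 70.5]
contact_force: [-0.9, 0.9, -0.3]
finger_gap: 0.0873
gripper_force: 0.0
```

Call:
send_rows(increments=[[[0, 0, 0], [0, 0, -0.15], 87], [[0, 0, 0], [0, 0, -0.15], 87], [[0, 0, 0], [0, 0, -0.15], 87], [[0, 0, 0], [0, 0, -0.15], 87], [[0, 0, 0], [0, 0, -0.15], 87], [[0, 0, 0], [0, 0, -0.15], 87], [[0, 0, 0], [0, 0, -0.15], 87], [[0, 0, 0], [0, 0, -0.15], 87]])

```text
time_s: 3.43
ee_pos: [0.5577, 0.1363, 0.2221]
orientation: [-180.0, -0.0, 124.5]
contact_force: [-0.4, 0.3, -0.6]
finger_gap: 0.0868
gripper_force: 0.0
```

```bash
python3 -c "
from h import *
go(.5635,.1453,.037,152)"
```

```text
pos [0.5577 0.1363 0.2221] rpy [-1.7995e+02 -1.0000e-02  1.2447e+02] t 3.4333 q7 6.6
shift units [0.0205 0.0491 0.9254]
turn z units -0.6117
```

Call:
send_rows(increments=[[[0, 0, 0], [0, 0, -0.15], 66], [[0, 0, 0], [0, 0, -0.15], 66], [[0, 0, 0], [0, 0, -0.15], 66], [[0, 0, 0], [0, 0, -0.15], 66], [[0, 0, 0], [0, 0, -0.012], 66], [[-0.004, 0.053, 0.1], [0, 0, 0], 66], [[0, 0, 0.15], [0, 0, 0], 66], [[0, 0, 0.15], [0, 0, 0], 66]])

```text
time_s: 4.1
ee_pos: [0.5644, 0.1461, 0.1421]
orientation: [179.9, 0.1, 151.5]
contact_force: [0.3, -1.1, -0.1]
finger_gap: 0.0666
gripper_force: 0.0
```

Call:
send_rows(increments=[[[0, 0, 0.15], [0, 0, 0], 66], [[0, 0, 0.1], [0, 0, 0], 66], [[0, 0, 0], [0, 0, 0], 66]])

```text
time_s: 4.35
ee_pos: [0.5604, 0.144, 0.0878]
orientation: [-179.7, -0.4, 151.5]
contact_force: [-1.4, -0.6, 0.6]
finger_gap: 0.0662
gripper_force: 0.0
```

Run:
```python
from h import *
go(.5635,.1453,.0335,152)
p,d=cap('side');cv2.imwrite('pics/s1.png',cv2.resize(p[150:300,220:420],None,fx=4,fy=4)[:,:,::-1])
```

```text
pos [0.5604 0.144  0.0878] rpy [-179.69   -0.37  151.54] t 4.35 q7 25.7
shift units [-0.0104  0.013   0.2714]
turn z units -0.0103
```

View pics/s1.png

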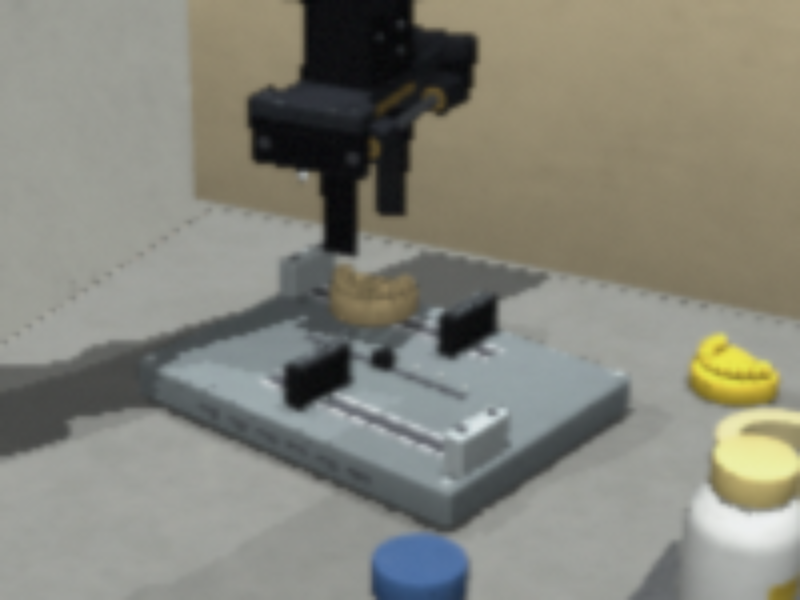

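The crop shows the fingers straddling the model (crop 370,295), the grips untouched, and the wrist clear of the wall. Let it settle, then recheck the pose.

Call:
send_rows(increments=[[[0, 0, 0], [0, 0, 0], 66], [[0, 0, 0], [0, 0, 0], 66], [[0, 0, 0], [0, 0, 0], 66]])

```text
time_s: 4.65
ee_pos: [0.565, 0.1459, 0.0944]
orientation: [179.9, 0.1, 151.6]
contact_force: [-0.8, -1.2, -0.4]
finger_gap: 0.0661
gripper_force: 0.0
```

Run:
```python
from h import *
go(.5635,.1453,.0335,152)
```

```text
pos [0.565  0.1459 0.0944] rpy [1.7990e+02 1.4000e-01 1.5164e+02] t 4.65 q7 25.8
shift units [ 0.0049 -0.0062  0.3044]
turn z units -0.0079
```

Call:
send_rows(increments=[[[0, 0, 0.03], [0, 0, 0], 66], [[0, -0.006, 0.05], [0, 0, 0], 66], [[0.005, 0, 0.06], [0, 0, 0], 66], [[0, 0, 0.05], [0, 0, 0], 66], [[0, 0, 0.04], [0, 0, 0], 66], [[0, 0, 0.03], [0, 0, 0], 66], [[0, 0, 0.025], [0, 0, 0], 66], [[0, 0, 0.015], [0, 0, 0], 66]])

```text
time_s: 5.32
ee_pos: [0.5619, 0.145, 0.0316]
orientation: [-180.0, -0.1, 151.7]
contact_force: [-0.7, -0.4, -0.3]
finger_gap: 0.066
gripper_force: 0.0
```

Call:
send_rows(increments=[[[0, 0, 0], [0, 0, 0], 66], [[0, 0, 0], [0, 0, 0], 66], [[0, 0, 0], [0, 0, 0], 66]])

```text
time_s: 5.57
ee_pos: [0.5627, 0.1451, 0.0329]
orientation: [180.0, 0.0, 151.7]
contact_force: [0.0, 0.4, -0.6]
finger_gap: 0.0662
gripper_force: 0.0
```

Call:
send_rows(increments=[[[0, 0, 0], [0, 0, 0], 60], [[0, 0, 0], [0, 0, 0], 57], [[0, 0, 0], [0, 0, 0], 54], [[0, 0, 0], [0, 0, 0], 51], [[0, 0, 0], [0, 0, 0], 48], [[0, 0, 0], [0, 0, 0], 45], [[0, 0, 0], [0, 0, 0], 40], [[0, 0, 0], [0, 0, 0], 40]], squeeze=15)

```text
time_s: 6.23
ee_pos: [0.5623, 0.145, 0.0325]
orientation: [180.0, 0.0, 151.7]
contact_force: [0.2, 0.4, 0.0]
finger_gap: 0.0468
gripper_force: 15.0
```

Call:
send_rows(increments=[[[0, 0, -0.01], [0, 0, 0], 40], [[0, 0, -0.02], [0, 0, 0], 40], [[0, 0, -0.03], [0, 0, 0], 40], [[0, 0, -0.05], [0, 0, 0], 40], [[0, 0, -0.06], [0, 0, 0], 40], [[0, 0, -0.08], [0, 0, 0], 40], [[0, 0, -0.08], [0, 0, 0], 40], [[0, 0, -0.08], [0, 0, 0], 40]], squeeze=20)

```text
time_s: 6.9
ee_pos: [0.5624, 0.1452, 0.1165]
orientation: [180.0, 0.0, 151.7]
contact_force: [1.1, -0.5, -1.1]
finger_gap: 0.0467
gripper_force: 20.0
```

Call:
send_rows(increments=[[[0, 0, -0.08], [0, 0, 0], 40], [[0, 0, -0.06], [0, 0, 0], 40], [[0, 0, -0.04], [0, 0, 0], 40], [[0, 0, -0.02], [0, 0, 0], 40], [[0, 0, 0], [0, 0, 0], 40], [[0, 0, 0], [0, 0, 0], 40]])

```text
time_s: 7.4
ee_pos: [0.562, 0.1446, 0.1541]
orientation: [-180.0, -0.0, 151.7]
contact_force: [-0.0, 0.1, -1.2]
finger_gap: 0.0469
gripper_force: 20.0
```

Run:
```python
from h import *
go(.4948,-.2392,.15,38.6)
p,d=cap('side');cv2.imwrite('pics/s2.png',cv2.resize(p[130:280,220:420],None,fx=4,fy=4)[:,:,::-1])
```

```text
pos [0.562  0.1446 0.1541] rpy [-1.7996e+02 -2.0000e-02  1.5168e+02] t 7.4 q7 28.5
shift units [-0.6147 -1.8489  0.0206]
turn z units 2.5128
```

View pics/s2.png

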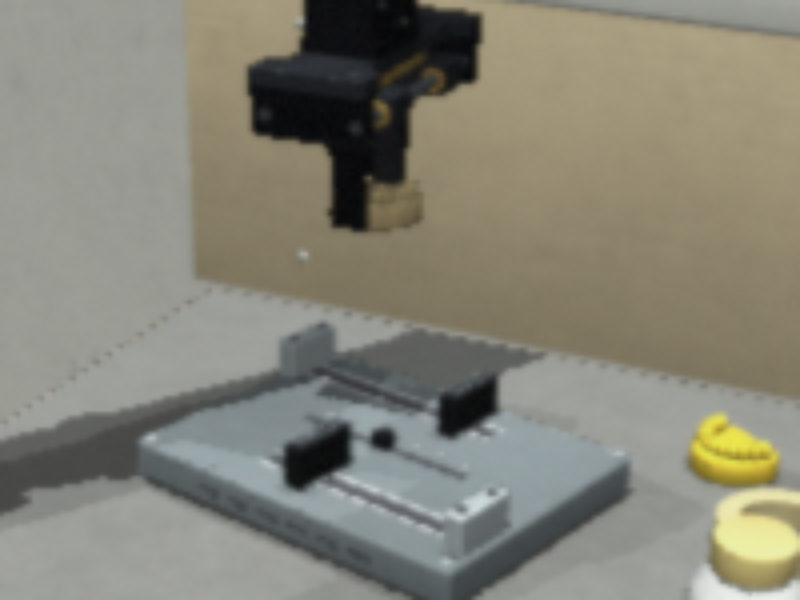

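The model hangs upright between the fingers (crop 395,205). Carry it to the slab.

Call:
send_rows(increments=[[[-0.016, -0.05, 0], [0, 0, 0], 40], [[-0.04, -0.12, 0], [0, 0, 0], 40], [[-0.05, -0.15, 0], [0, 0, 0], 40], [[-0.05, -0.15, 0], [0, 0, 0], 40], [[-0.05, -0.15, 0], [0, 0, 0], 40], [[-0.05, -0.15, 0], [0, 0, 0], 40], [[-0.05, -0.15, 0], [0, 0, 0], 40], [[-0.05, -0.15, 0], [0, 0, 0], 40]])

```text
time_s: 8.12
ee_pos: [0.5224, -0.0787, 0.1537]
orientation: [-180.0, -0.1, 151.7]
contact_force: [0.8, 0.1, -2.4]
finger_gap: 0.0469
gripper_force: 20.0
```

Call:
send_rows(increments=[[[-0.05, -0.15, 0], [0, 0, 0], 40], [[-0.05, -0.15, 0], [0, 0, 0], 40], [[-0.05, -0.15, 0], [0, 0, 0], 40], [[-0.05, -0.15, 0], [0, 0, 0], 40], [[-0.04, -0.12, 0], [0, 0, 0], 40], [[-0.02, -0.06, 0], [0, 0, 0], 40], [[-0.01, -0.03, 0], [0, 0, 0], 40], [[0, 0, 0], [0, 0, 0], 40]])

```text
time_s: 8.78
ee_pos: [0.4938, -0.2459, 0.1539]
orientation: [180.0, -0.1, 151.6]
contact_force: [-0.5, 0.1, -1.1]
finger_gap: 0.047
gripper_force: 20.0
```

Call:
send_rows(increments=[[[0, 0, 0], [0, 0, 0.05], 40], [[0, 0, 0], [0, 0, 0.1], 40], [[0, 0, 0], [0, 0, 0.15], 40], [[0, 0, 0], [0, 0, 0.15], 40], [[0, 0, 0], [0, 0, 0.15], 40], [[0, 0, 0], [0, 0, 0.15], 40], [[0, 0, 0], [0, 0, 0.15], 40], [[0, 0, 0], [0, 0, 0.15], 40]])

```text
time_s: 9.45
ee_pos: [0.495, -0.2422, 0.1545]
orientation: [180.0, -0.1, 104.3]
contact_force: [-0.2, 0.2, -0.9]
finger_gap: 0.0467
gripper_force: 20.0
```

Call:
send_rows(increments=[[[0, 0, 0], [0, 0, 0.15], 40], [[0, 0, 0], [0, 0, 0.15], 40], [[0, 0, 0], [0, 0, 0.15], 40], [[0, 0, 0], [0, 0, 0.15], 40], [[0, 0, 0], [0, 0, 0.15], 40], [[0, 0, 0], [0, 0, 0.15], 40], [[0, 0, 0], [0, 0, 0.15], 40], [[0, 0, 0], [0, 0, 0.15], 40]])

```text
time_s: 10.12
ee_pos: [0.4951, -0.2422, 0.1544]
orientation: [-180.0, -0.1, 50.3]
contact_force: [0.4, 0.0, -0.9]
finger_gap: 0.0467
gripper_force: 20.0
```

Call:
send_rows(increments=[[[0, 0, 0], [0, 0, 0.12], 40], [[0, 0, 0], [0, 0, 0.08], 40], [[0, 0, 0], [0, 0, 0.05], 40], [[0, 0, 0], [0, 0, 0], 40], [[0, 0, 0], [0, 0, 0], 40]])

```text
time_s: 10.53
ee_pos: [0.4948, -0.2431, 0.1545]
orientation: [-180.0, -0.0, 39.4]
contact_force: [-0.6, -0.2, -1.8]
finger_gap: 0.0466
gripper_force: 20.0
```

Run:
```python
from m import *
go(.4948,-.2392,.0145,38.6)
p,d=cap('side');W=world('side',d);hsv=cv2.cvtColor(p,cv2.COLOR_RGB2HSV)
cv2.imwrite('pics/s3.png',cv2.resize(p[200:380,200:400],None,fx=3.3,fy=3.3)[:,:,::-1])
near=np.hypot(W[...,0]-.495,W[...,1]+.239)<.045
rect(W,near&(W[...,2]>.1)&(hsv[...,1]>60)&(hsv[...,0]<35),'model')
```

```text
pos [ 0.4948 -0.2431  0.1545] rpy [-1.7997e+02 -2.0000e-02  3.9450e+01] t 10.5333 q7 -34.1
shift units [ 0.0123 -0.0152  0.6999]
turn z units 0.0189
model 464 mean [ 0.4863 -0.2573  0.1669] rect mm [ 485.6 -249.6] [35.1 56.5] 4.1 z [0.1541 0.168  0.176 ]
```

View pics/s3.png

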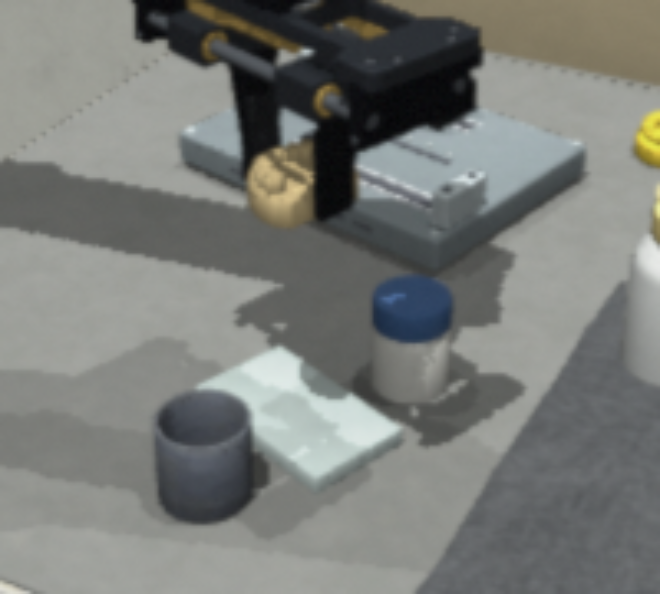

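The crop shows the model gripped at (285,190) above the slab (310,420), between ring and jar. It may be slightly pitched, so I check that with a closer crop and depth.

Run:
```python
from m import *
p,d=cap('side');W=world('side',d);hsv=cv2.cvtColor(p,cv2.COLOR_RGB2HSV)
near=np.hypot(W[...,0]-.495,W[...,1]+.239)<.05
k,P,r=rect(W,near&(W[...,2]>.1)&(hsv[...,1]>60)&(hsv[...,0]<35),'model')
a=np.radians(39.45);X=(P[:,:2]-[.4948,-.2431])@[np.cos(a),np.sin(a)];Y=(P[:,:2]-[.4948,-.2431])@[np.sin(a),-np.cos(a)]
for lo in np.arange(-.035,.035,.006):
    m=(X>=lo)&(X<lo+.006)
    if m.sum()>3: print(round(lo+.003,3),m.sum(),'z',P[m,2].min().round(4),P[m,2].max().round(4),'Y',Y[m].min().round(3),Y[m].max().round(3))
v,u=np.where(k);print(u.min(),u.max(),v.min(),v.max())
c=p[235:280,265:315];cv2.imwrite('pics/s4.png',cv2.resize(c,None,fx=12,fy=12,interpolation=cv2.INTER_CUBIC)[:,:,::-1])
```

```text
model 463 mean [ 0.4861 -0.2573  0.1669] rect mm [ 485.8 -250.8] [35.3 56.5] 4.4 z [0.1545 0.1679 0.1761]
-0.032 73 z 0.1524 0.1739 Y -0.004 0.018
-0.026 114 z 0.1527 0.1772 Y -0.013 0.024
-0.02 58 z 0.1521 0.177 Y -0.016 0.024
-0.014 52 z 0.1519 0.1766 Y -0.031 0.024
-0.008 63 z 0.1528 0.1809 Y -0.032 0.025
-0.002 38 z 0.166 0.1748 Y -0.025 0.013
0.004 32 z 0.1671 0.1752 Y -0.024 0.007
0.01 27 z 0.1676 0.1765 Y -0.012 -0.001
0.016 6 z 0.1686 0.1755 Y -0.013 -0.006
274 295 242 268
```

View pics/s4.png

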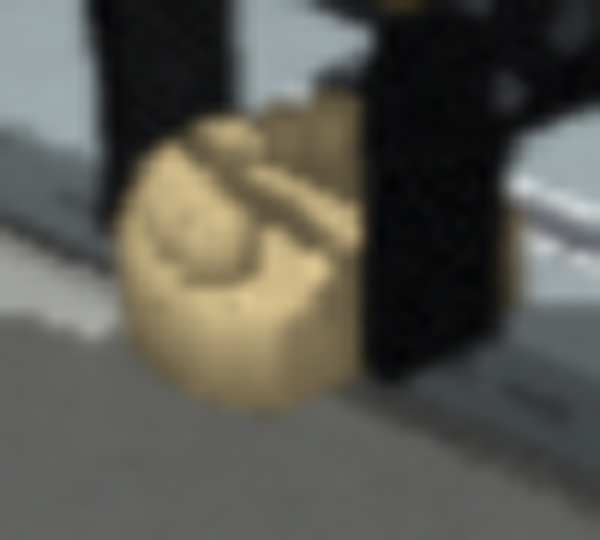

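Upright: the underside is level at z=0.152, 2.5 mm below the TCP, and the top is at 0.177. Lower it.

Call:
send_rows(increments=[[[0.012, -0.015, 0.04], [0, 0, 0.018], 40], [[0, 0, 0.08], [0, 0, 0], 40], [[0, 0, 0.1], [0, 0, 0], 40], [[0, 0, 0.1], [0, 0, 0], 40], [[0, 0, 0.1], [0, 0, 0], 40], [[0, 0, 0.08], [0, 0, 0], 40], [[0, 0, 0.05], [0, 0, 0], 40], [[0, 0, 0.03], [0, 0, 0], 40]])

```text
time_s: 11.3
ee_pos: [0.4932, -0.2408, 0.0368]
orientation: [-179.9, 0.0, 38.4]
contact_force: [-0.5, -0.5, -1.9]
finger_gap: 0.0467
gripper_force: 20.0
```

Call:
send_rows(increments=[[[0, 0, 0.02], [0, 0, 0], 40], [[0, 0, 0.015], [0, 0, 0], 40], [[0, 0, 0.01], [0, 0, 0], 40], [[0, 0, 0.01], [0, 0, 0], 40], [[0, 0, 0], [0, 0, 0], 40], [[0, 0, 0], [0, 0, 0], 40]])

```text
time_s: 11.8
ee_pos: [0.4944, -0.2419, 0.0279]
orientation: [180.0, -0.0, 38.4]
contact_force: [0.2, -1.0, -1.7]
finger_gap: 0.0469
gripper_force: 20.0
```

Call:
send_rows(increments=[[[0, 0, 0.015], [0, 0, 0], 40], [[0, 0, 0.015], [0, 0, 0], 40], [[0, 0, 0.01], [0, 0, 0], 40], [[0, 0, 0.01], [0, 0, 0], 40], [[0, 0, 0.005], [0, 0, 0], 40], [[0, 0, 0.005], [0, 0, 0], 40], [[0, 0, 0], [0, 0, 0], 40], [[0, 0, 0], [0, 0, 0], 40]])

```text
time_s: 12.47
ee_pos: [0.4942, -0.2416, 0.0155]
orientation: [180.0, 0.0, 38.4]
contact_force: [0.1, -0.4, -1.3]
finger_gap: 0.0467
gripper_force: 20.0
```

Call:
send_rows(increments=[[[0, 0, 0.004], [0, 0, 0], 40], [[0, 0, 0.003], [0, 0, 0], 40], [[0, 0, 0], [0, 0, 0], 40]])

```text
time_s: 12.72
ee_pos: [0.4943, -0.2418, 0.0145]
orientation: [180.0, 0.0, 38.4]
contact_force: [-1.3, 0.7, 2.6]
finger_gap: 0.0472
gripper_force: 20.0
```

The vertical force went from -1.3 to +2.6 N, so it has touched down. Release gently and rise.

Call:
send_rows(increments=[[[0, 0, 0], [0, 0, 0], 47.5], [[0, 0, 0], [0, 0, 0], 49], [[0, 0, 0], [0, 0, 0], 51], [[0, 0, 0], [0, 0, 0], 54], [[0, 0, 0], [0, 0, 0], 58], [[0, 0, 0], [0, 0, 0], 64], [[0, 0, 0], [0, 0, 0], 64], [[0, 0, 0], [0, 0, 0], 64]], squeeze=10)

```text
time_s: 13.38
ee_pos: [0.4942, -0.2417, 0.0141]
orientation: [180.0, 0.0, 38.4]
contact_force: [0.0, -0.1, -0.6]
finger_gap: 0.0629
gripper_force: 0.0
```

Call:
send_rows(increments=[[[0, 0, -0.02], [0, 0, 0], 64], [[0, 0, -0.04], [0, 0, 0], 64], [[0, 0, -0.08], [0, 0, 0], 64], [[0, 0, -0.12], [0, 0, 0], 64], [[0, 0, -0.12], [0, 0, 0], 64], [[0, 0, -0.12], [0, 0, 0], 64], [[0, 0, -0.12], [0, 0, 0], 64], [[0, 0, -0.1], [0, 0, 0], 64]])

```text
time_s: 14.05
ee_pos: [0.4948, -0.2416, 0.1609]
orientation: [179.9, -0.0, 38.4]
contact_force: [0.3, -0.2, 0.5]
finger_gap: 0.0641
gripper_force: 0.0
```

Run:
```python
from m import *
p,d=cap('side');W=world('side',d);hsv=cv2.cvtColor(p,cv2.COLOR_RGB2HSV)
near=np.hypot(W[...,0]-.495,W[...,1]+.239)<.05
rect(W,near&(W[...,2]>.01)&(W[...,2]<.06)&(hsv[...,1]>60)&(hsv[...,0]<35),'model')
u=np.array([-.723,.691]);C=np.array([.5683,.0657]);X=np.array([.691,.723])
print('A behind',C+58*X/1e3-.055*u,'A end',C+.058*X+.094*u,'B behind',C-.058*X+.04*u,'B end',C-.058*X-.101*u)
go(*(C+58*X/1e3-.055*u),.15,46.3)
```

```text
model 601 mean [ 0.495  -0.2518  0.0278] rect mm [ 494.6 -246.5] [57. 41.] 39.6 z [0.0159 0.0282 0.0364]
A behind [0.648143 0.069629] A end [0.540416 0.172588] B behind [0.499302 0.051406] B end [ 0.601245 -0.046025]
pos [ 0.4969 -0.2425  0.1647] rpy [ 1.7954e+02 -1.4000e-01  3.8400e+01] t 14.1 q7 -35.1
shift units [ 1.5619 -0.7536  0.0736]
turn z units -0.1756
```

The model stands on the slab within about 7 mm of its middle, top at the right height. Now the locks: close the fingers, turn to yaw 46.3, go behind lock B.

Call:
send_rows(increments=[[[0, 0, 0], [0, 0, -0.08], 30], [[0, 0, 0], [0, 0, -0.08], 0], [[0, 0, 0], [0, 0, -0.016], 0], [[0, 0, 0], [0, 0, 0], 0]])

```text
time_s: 14.43
ee_pos: [0.4942, -0.2416, 0.1585]
orientation: [180.0, 0.0, 46.3]
contact_force: [0.4, 0.6, -0.3]
finger_gap: 0.0452
gripper_force: 0.0
```

```bash
python3 -c "
from h import *
go(.4986,.0521,.15,46.3)"
```

```text
pos [ 0.4942 -0.2416  0.1585] rpy [179.97   0.    46.25] t 14.4333 q7 -27.5
shift units [ 1.0761 -0.9995  0.0426]
turn z units -0.0011
```

Call:
send_rows(increments=[[[0.06, -0.055, 0], [0, 0, 0], 0], [[0.12, -0.112, 0], [0, 0, 0], 0], [[0.13, -0.121, 0], [0, 0, 0], 0], [[0.13, -0.121, 0], [0, 0, 0], 0], [[0.13, -0.121, 0], [0, 0, 0], 0], [[0.13, -0.121, 0], [0, 0, 0], 0], [[0.13, -0.121, 0], [0, 0, 0], 0], [[0.12, -0.112, 0], [0, 0, 0], 0]])

```text
time_s: 15.1
ee_pos: [0.4967, 0.0214, 0.1582]
orientation: [180.0, 0.0, 46.3]
contact_force: [0.6, -0.1, -0.0]
finger_gap: 0.0013
gripper_force: 0.0
```

Call:
send_rows(increments=[[[0.08, -0.073, 0], [0, 0, 0], 0], [[0.046, -0.043, 0], [0, 0, 0], 0], [[0, 0, 0], [0, 0, 0], 0], [[0, 0, 0], [0, 0, 0], 0], [[0, 0, 0], [0, 0, 0], 0]])

```text
time_s: 15.52
ee_pos: [0.498, 0.0513, 0.158]
orientation: [180.0, 0.1, 46.2]
contact_force: [-0.2, -0.5, -0.0]
finger_gap: 0.0007
gripper_force: 0.0
```

Run:
```python
from m import *
go(.4986,.0521,.042,46.3)
z=np.load('s0.npz')
p,d=cap('side');W=world('side',d);v=p.max(-1)
u=np.array([-.723,.691]);C=np.array([.5683,.0657]);X=np.array([.691,.723])
xv=(W[...,:2]-C)@X;yv=(W[...,:2]-C)@u
for n,s in(('A',1),('B',-1)):
    k=(W[...,2]>.05)&(W[...,2]<.062)&(abs(xv-s*.058)<.03)&(abs(yv)<.08)&(v<90)
    print(n,k.sum(),'x',np.percentile(xv[k],[3,97]).round(4),'y',np.percentile(yv[k],[3,97]).round(4))
```

```text
pos [0.498  0.0513 0.158 ] rpy [1.7999e+02 5.0000e-02 4.6220e+01] t 15.5167 q7 -57.5
shift units [ 0.0052 -0.0006  0.5798]
turn z units -0.0017
A 73 x [0.0296 0.0723] y [-0.0285 -0.0168]
B 97 x [-0.0859 -0.0399] y [-0.0028  0.0102]
```

Call:
send_rows(increments=[[[0, 0, 0.05], [0, 0, 0], 0], [[0, 0, 0.1], [0, 0, 0], 0], [[0, 0, 0.12], [0, 0, 0], 0], [[0, 0, 0.12], [0, 0, 0], 0], [[0, 0, 0.09], [0, 0, 0], 0], [[0, 0, 0.06], [0, 0, 0], 0], [[0, 0, 0.03], [0, 0, 0], 0], [[0, 0, 0.01], [0, 0, 0], 0]])

```text
time_s: 16.23
ee_pos: [0.4976, 0.0517, 0.041]
orientation: [-179.9, 0.1, 46.3]
contact_force: [0.7, 0.2, -0.2]
finger_gap: 0.0002
gripper_force: 0.0
```

Call:
send_rows(increments=[[[0, 0.02, 0], [0, 0, 0], 0], [[0, 0.03, 0], [0, 0, 0], 0], [[0, 0.03, 0], [0, 0, 0], 0], [[0, 0.03, 0], [0, 0, 0], 0], [[0, 0.03, 0], [0, 0, 0], 0], [[0, 0.03, 0], [0, 0, 0], 0], [[0, 0.03, 0], [0, 0, 0], 0], [[0, 0.03, 0], [0, 0, 0], 0]])

```text
time_s: 16.9
ee_pos: [0.5318, 0.0204, 0.0422]
orientation: [-180.0, -0.0, 46.3]
contact_force: [-2.1, 2.0, 2.9]
finger_gap: 0.0004
gripper_force: 1.7
```

Call:
send_rows(increments=[[[0, 0.04, 0], [0, 0, 0], 0], [[0, 0.04, 0], [0, 0, 0], 0], [[0, 0.04, 0], [0, 0, 0], 0], [[0, 0.04, 0], [0, 0, 0], 0], [[0, 0.04, 0], [0, 0, 0], 0], [[0, 0.04, 0], [0, 0, 0], 0], [[0, 0.03, 0], [0, 0, 0], 0], [[0, 0.02, 0], [0, 0, 0], 0]])

```text
time_s: 17.57
ee_pos: [0.5742, -0.0205, 0.0421]
orientation: [180.0, -0.0, 46.3]
contact_force: [-0.4, 3.6, 3.0]
finger_gap: 0.0
gripper_force: 1.6
```

```bash
cat > v.py <<'E'
from h import *
u=np.array([-.723,.691]);C=np.array([.5683,.0657]);X=np.array([.691,.723])
s=read_state();q=s['ee_pos'][:2]-C;f=s['contact_force'][:2]
print('tool x_v',q@X,'y_v',q@u,'f along u',f@u,'z',s['ee_pos'][2])
E
python3 v.py
```

```text
tool x_v -0.058212060940421216 y_v -0.06381206317741688 f along u 2.8072954609244247 z 0.04207394339973285
```

Call:
send_rows(increments=[[[0, 0.02, 0], [0, 0, 0], 0], [[0, 0.02, 0], [0, 0, 0], 0], [[0, 0.015, 0], [0, 0, 0], 0], [[0, 0.01, 0], [0, 0, 0], 0], [[0, 0.01, 0], [0, 0, 0], 0], [[0, 0, 0], [0, 0, 0], 0]])

```text
time_s: 18.07
ee_pos: [0.5845, -0.0305, 0.042]
orientation: [180.0, 0.0, 46.3]
contact_force: [-0.1, 2.3, -0.1]
finger_gap: 0.0002
gripper_force: 0.8
```

```bash
python3 v.py
```

```text
tool x_v -0.05833253764695466 y_v -0.07817250216534972 f along u 1.7104355813568375 z 0.04201747051113969
```

Call:
send_rows(increments=[[[0, 0.01, 0], [0, 0, 0], 0], [[0, 0.005, 0], [0, 0, 0], 0], [[0, 0.005, 0], [0, 0, 0], 0], [[0, 0, 0], [0, 0, 0], 0]])

```text
time_s: 18.4
ee_pos: [0.5872, -0.0331, 0.0421]
orientation: [180.0, 0.0, 46.3]
contact_force: [-0.5, 1.8, -0.3]
finger_gap: 0.0005
gripper_force: 1.2
```

```bash
python3 v.py
```

```text
tool x_v -0.058390544390845234 y_v -0.08192395720037925 f along u 1.5510588267726724 z 0.042055842256518886
```

Call:
send_rows(increments=[[[0, 0.01, 0], [0, 0, 0], 0], [[0, 0.005, 0], [0, 0, 0], 0], [[0, 0.005, 0], [0, 0, 0], 0], [[0, 0, 0], [0, 0, 0], 0]])

```text
time_s: 18.73
ee_pos: [0.5891, -0.035, 0.0421]
orientation: [-179.9, 0.1, 46.3]
contact_force: [-3.4, 3.4, 2.9]
finger_gap: 0.0006
gripper_force: 2.9
```

```bash
python3 v.py
```

```text
tool x_v -0.05837642062092392 y_v -0.08461926512892909 f along u 4.829599637891186 z 0.0420611790290094
```

Call:
send_rows(increments=[[[0, 0.008, 0], [0, 0, 0], 0], [[0, 0.004, 0], [0, 0, 0], 0], [[0, 0, 0], [0, 0, 0], 0], [[0, 0, 0], [0, 0, 0], 0]])

```text
time_s: 19.07
ee_pos: [0.5892, -0.035, 0.0419]
orientation: [-179.7, 0.1, 46.4]
contact_force: [-9.7, 5.6, 6.9]
finger_gap: 0.0005
gripper_force: 5.3
```

```bash
python3 v.py
```

```text
tool x_v -0.05836885404806889 y_v -0.08468888390238893 f along u 10.920036229844683 z 0.04193639830199996
```

Tool position stalls at y_v=-84.7 mm while the force climbs to 11 N, so lock B is home. Back off, lift, go behind lock A.

Call:
send_rows(increments=[[[0, -0.03, 0], [0, 0, 0], 0], [[0, -0.04, 0], [0, 0, 0], 0], [[0, 0, -0.05], [0, 0, 0], 0], [[0, 0, -0.1], [0, 0, 0], 0], [[0, 0, -0.1], [0, 0, 0], 0], [[0, 0, -0.1], [0, 0, 0], 0], [[0, 0, -0.05], [0, 0, 0], 0], [[0, 0, 0], [0, 0, 0], 0]])

```text
time_s: 19.73
ee_pos: [0.5839, -0.0283, 0.1253]
orientation: [179.7, -0.2, 46.3]
contact_force: [0.8, 0.1, 0.2]
finger_gap: 0.0005
gripper_force: 0.0
```

```bash
python3 -c "
from h import *
go(.648,.0696,.042,46.3)"
```

```text
pos [ 0.5839 -0.0283  0.1253] rpy [ 1.7968e+02 -1.6000e-01  4.6250e+01] t 19.7333 q7 -56.6
shift units [ 0.5749 -0.107   0.4167]
turn z units -0.001
```

Call:
send_rows(increments=[[[0.06, -0.01, 0], [0, 0, 0], 0], [[0.12, -0.02, 0], [0, 0, 0], 0], [[0.13, -0.025, 0], [0, 0, 0], 0], [[0.13, -0.025, 0], [0, 0, 0], 0], [[0.09, -0.018, 0], [0, 0, 0], 0], [[0.045, -0.009, 0], [0, 0, 0], 0], [[0, 0, 0], [0, 0, 0], 0], [[0, 0, 0], [0, 0, 0], 0]])

```text
time_s: 20.4
ee_pos: [0.6451, 0.0697, 0.1212]
orientation: [-180.0, 0.1, 46.3]
contact_force: [-0.2, -0.4, -0.0]
finger_gap: 0.0006
gripper_force: 0.0
```

```bash
python3 v.py;python3 -c "
from h import *
go(.648,.0696,.042,46.3)"
```

```text
tool x_v 0.05591479719695255 y_v -0.05276874850473851 f along u -0.1374199953468576 z 0.12118480050298412
pos [0.6451 0.0697 0.1212] rpy [-1.7997e+02  1.0000e-01  4.6320e+01] t 20.4 q7 -68.0
shift units [0.0099 0.0108 0.3959]
turn z units 0.0004
```

Call:
send_rows(increments=[[[0.01, 0.015, 0.04], [0, 0, 0], 0], [[0, 0, 0.07], [0, 0, 0], 0], [[0, 0, 0.08], [0, 0, 0], 0], [[0, 0, 0.08], [0, 0, 0], 0], [[0, 0, 0.06], [0, 0, 0], 0], [[0, 0, 0.04], [0, 0, 0], 0], [[0, 0, 0.02], [0, 0, 0], 0], [[0, 0, 0.005], [0, 0, 0], 0]])

```text
time_s: 21.07
ee_pos: [0.6486, 0.0691, 0.042]
orientation: [-180.0, 0.1, 46.3]
contact_force: [-0.2, -0.5, 0.3]
finger_gap: 0.0004
gripper_force: 0.0
```

Call:
send_rows(increments=[[[0, -0.02, 0], [0, 0, 0], 0], [[0, -0.03, 0], [0, 0, 0], 0], [[0, -0.03, 0], [0, 0, 0], 0], [[0, -0.03, 0], [0, 0, 0], 0], [[0, -0.04, 0], [0, 0, 0], 0], [[0, -0.04, 0], [0, 0, 0], 0], [[0, -0.04, 0], [0, 0, 0], 0], [[0, -0.04, 0], [0, 0, 0], 0]])

```text
time_s: 21.73
ee_pos: [0.6105, 0.1076, 0.0439]
orientation: [179.9, -0.1, 46.3]
contact_force: [3.6, -1.7, 2.1]
finger_gap: 0.0004
gripper_force: 1.8
```

Call:
send_rows(increments=[[[0, -0.04, 0], [0, 0, 0], 0], [[0, -0.04, 0], [0, 0, 0], 0], [[0, -0.04, 0], [0, 0, 0], 0], [[0, -0.04, 0], [0, 0, 0], 0], [[0, -0.04, 0], [0, 0, 0], 0], [[0, -0.04, 0], [0, 0, 0], 0], [[0, -0.04, 0], [0, 0, 0], 0], [[0, -0.03, 0], [0, 0, 0], 0]])

```text
time_s: 22.4
ee_pos: [0.5644, 0.1507, 0.0431]
orientation: [-180.0, 0.0, 46.3]
contact_force: [3.6, -1.1, 1.1]
finger_gap: 0.0007
gripper_force: 1.7
```

```bash
python3 v.py
```

```text
tool x_v 0.05874313162429216 y_v 0.06154698636570101 f along u -3.363210751715217 z 0.04305878011269743
```

Remaining about 23 mm.

Call:
send_rows(increments=[[[0, -0.025, 0], [0, 0, 0], 0], [[0, -0.025, 0], [0, 0, 0], 0], [[0, -0.02, 0], [0, 0, 0], 0], [[0, -0.015, 0], [0, 0, 0], 0], [[0, -0.01, 0], [0, 0, 0], 0], [[0, -0.01, 0], [0, 0, 0], 0], [[0, -0.01, 0], [0, 0, 0], 0], [[0, 0, 0], [0, 0, 0], 0]])

```text
time_s: 23.07
ee_pos: [0.5483, 0.166, 0.043]
orientation: [-180.0, 0.0, 46.3]
contact_force: [3.2, -0.5, 0.3]
finger_gap: 0.0003
gripper_force: 1.0
```

```bash
python3 v.py
```

```text
tool x_v 0.058706305148706 y_v 0.08382171501665678 f along u -2.610194528566243 z 0.043009954474342006
```

Call:
send_rows(increments=[[[0, -0.008, 0], [0, 0, 0], 0], [[0, -0.006, 0], [0, 0, 0], 0], [[0, -0.006, 0], [0, 0, 0], 0], [[0, 0, 0], [0, 0, 0], 0], [[0, 0, 0], [0, 0, 0], 0]])

```text
time_s: 23.48
ee_pos: [0.5473, 0.1667, 0.043]
orientation: [179.8, -0.0, 46.2]
contact_force: [6.9, -3.5, -0.7]
finger_gap: 0.0008
gripper_force: 3.4
```

```bash
python3 v.py
```

```text
tool x_v 0.05852537530886483 y_v 0.08493406383022085 f along u -7.388328401585892 z 0.04302180977033313
```

Call:
send_rows(increments=[[[0, -0.006, 0], [0, 0, 0], 0], [[0, -0.004, 0], [0, 0, 0], 0], [[0, 0, 0], [0, 0, 0], 0], [[0, 0, 0], [0, 0, 0], 0]])

```text
time_s: 23.82
ee_pos: [0.5473, 0.1667, 0.0431]
orientation: [179.7, -0.1, 46.2]
contact_force: [10.1, -4.9, -3.5]
finger_gap: 0.0003
gripper_force: 5.1
```

```bash
python3 v.py
```

```text
tool x_v 0.05850501189995851 y_v 0.08500591019721346 f along u -10.692985495662672 z 0.043069617573684056
```

Call:
send_rows(increments=[[[0, 0.03, 0], [0, 0, 0], 0], [[0, 0.05, 0], [0, 0, 0], 0], [[0, 0.03, 0], [0, 0, 0], 0], [[0, 0, -0.06], [0, 0, 0], 0], [[0, 0, -0.12], [0, 0, 0], 0], [[0, 0, -0.15], [0, 0, 0], 0], [[0, 0, -0.15], [0, 0, 0], 0], [[0, 0, -0.1], [0, 0, 0], 0]])

```text
time_s: 24.48
ee_pos: [0.5604, 0.1561, 0.1626]
orientation: [180.0, -0.1, 46.4]
contact_force: [1.2, 1.1, 0.5]
finger_gap: 0.0005
gripper_force: 0.0
```

Run:
```python
from m import *
p,d=cap('side','s5');W=world('side',d);hsv=cv2.cvtColor(p,cv2.COLOR_RGB2HSV);v=p.max(-1)
u=np.array([-.723,.691]);C=np.array([.5683,.0657]);X=np.array([.691,.723])
xv=(W[...,:2]-C)@X;yv=(W[...,:2]-C)@u
for n,s in(('A',1),('B',-1)):
    k=(W[...,2]>.045)&(W[...,2]<.064)&(abs(xv-s*.058)<.03)&(abs(yv-s*.1)<.03)&(v<80)
    print(n,k.sum(),'y',np.percentile(yv[k],[3,50,97]).round(4))
k=(abs(xv)<.012)&(W[...,2]>.036)&(W[...,2]<.046)&(abs(yv)<.06);print('sel',k.sum(),W[k].mean(0))
z=np.load('s0.npz');W0=world('side',z['d']);xv=(W0[...,:2]-C)@X;yv=(W0[...,:2]-C)@u
k=(abs(xv)<.012)&(W0[...,2]>.036)&(W0[...,2]<.046)&(abs(yv)<.06);print('sel0',k.sum(),W0[k].mean(0))
```

```text
A 90 y [0.0928 0.0962 0.1061]
B 62 y [-0.1069 -0.1036 -0.0951]
sel 16 [0.56556292 0.06347916 0.03899382]
sel0 17 [0.56529853 0.06329815 0.03890345]
```

View pics/s5.png

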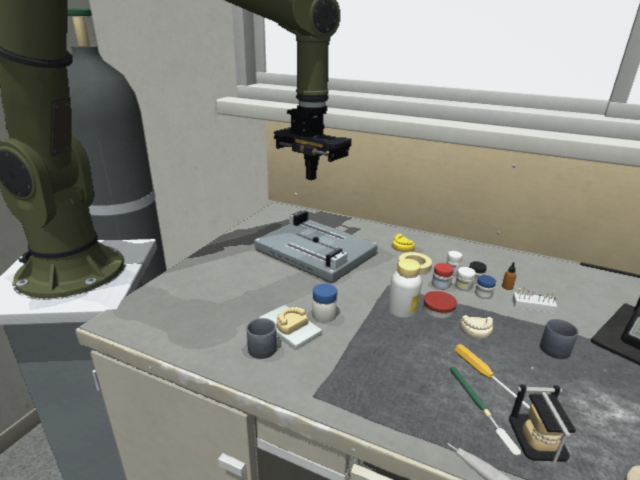

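The picture shows both grips against their stops, (300,218) and (335,257), and the model upright on the slab (292,320). The jar, ring and bottle are in place, the selector has not moved, and the arm is clear. I settle briefly and hand in.

Call:
send_rows(increments=[[[0, 0, 0], [0, 0, 0], 0], [[0, 0, 0], [0, 0, 0], 0], [[0, 0, 0], [0, 0, 0], 0], [[0, 0, 0], [0, 0, 0], 0]])

```text
time_s: 24.87
ee_pos: [0.5593, 0.1544, 0.1578]
orientation: [-179.9, 0.1, 46.3]
contact_force: [0.6, 0.5, -0.3]
finger_gap: 0.0002
gripper_force: 0.0
```

```bash
python3 -c "
from bench import order
print(order.hand_in())"
```

```text
the job is handed in; nothing more can be done
None
```

The job is handed in (no verdict came back): by my last measurements both locks are home against their stops, the model stands upright and released near the middle of the slab, the selector and bystanders are undisturbed, and the arm touches nothing.

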